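# Set the brick tweezers to the gauge lid

### The job

Press the case's open lid shut until it clicks home and stays shut by itself, which lays its two black pointers in front of the tweezers' tips. Then squeeze the sprung tweezers between the gripper's fingers at their two round thumb pads until each tip stands right at its own pointer, and finish holding that gap steady: do not let go at the end. Leave the bowl, bottle, brick tower and knife where they are.

Things in the scene. Friction and masses are not known exactly. Their poses are not given: they have to be found in the camera images.
- jig: Fixed fixture: plywood board 350 x 170 x 12 mm carrying a clamp post, tweezers and a grey case in a row. Origin at table height on the mid-plane between tweezers and case; x points level from the post along the tweezers to the tips and over the case, y across (squeezing direction), z up. Post at x = -210 to -160 mm, top 98 mm above table; case at x = -7 to 103 mm, 150 mm wide.
- lid (a joint): White case lid 110 x 150 x 4 mm, hinge along y at jig x = 104 mm, 62 mm above table, free edge by the tips. Radians: 0 = shut (level, top 66 mm above table), grows as the free edge rises; starts 0.45 to 0.85. A weak spring lifts it if let go early; a catch snaps in over the last 0.04 rad and then holds it. Takes about 8 N down at lid_press.
- lid_press (a point): Middle of the lid's top face, 76 mm from the hinge and 35 mm in from the free edge: a good place to press. With the lid shut it is at jig x = 28 mm, y = 0, 66 mm above the table.
- thumb_l (a point): Centre of the round thumb pad (upright steel cylinder, 12 mm diameter, 18 mm tall) on the left (+y of the jig) leg, 110 mm from the leg's pivot, 78 mm above the table; the board's top (12 mm) is all that lies below. Squeeze the outer faces of the two pads together (48.7 mm over both when free).
- thumb_r (a point): Centre of the round thumb pad (upright steel cylinder, 12 mm diameter, 18 mm tall) on the right (-y of the jig) leg, 110 mm from the leg's pivot, 78 mm above the table; the board's top (12 mm) is all that lies below. Squeeze the outer faces of the two pads together (48.7 mm over both when free).
- tip_l (a point): End of the left (+y of the jig) leg of the tweezers (4 mm wide, 6 mm tall), 150 mm from its pivot, 78 mm above the table, about 3 mm short of the shut lid's free edge. When free it stands 23.9 mm off the mid-plane.
- tip_r (a point): End of the right (-y of the jig) leg of the tweezers (4 mm wide, 6 mm tall), 150 mm from its pivot, 78 mm above the table, about 3 mm short of the shut lid's free edge. When free it stands 23.9 mm off the mid-plane.
- mark_l (a point): Front end, top edge, of the left (+y of the jig) pointer: a black slider 5 mm wide, 20 mm long, 4 mm tall on the lid's free edge, turning with the lid. It sits 7 to 16 mm off the mid-plane, a different place each time and not the same for both; stiff, it stays put. With the lid shut its y direction is the jig's y.
- mark_r (a point): Front end, top edge, of the right (-y of the jig) pointer: a black slider 5 mm wide, 20 mm long, 4 mm tall on the lid's free edge, turning with the lid. It sits 7 to 16 mm off the mid-plane, a different place each time and not the same for both; stiff, it stays put. With the lid shut its y direction is the jig's y.
- leg_l (a joint): Hinge of the tweezers' left (+y of the jig) steel leg; pivot at jig x = -160 mm, 3 mm off the mid-plane on its own side. Radians: 0 = free, grows as squeezed in. With a = 0.14 - value, tip is 3 + 150 sin(a) mm and pad centre 3 + 110 sin(a) mm off the mid-plane, each on its own side. Legs move independently, each sprung 4 N m/rad (2 to 5 N at the pad in use).
- leg_r (a joint): Hinge of the tweezers' right (-y of the jig) steel leg; pivot at jig x = -160 mm, 3 mm off the mid-plane on its own side. Radians: 0 = free, grows as squeezed in. With a = 0.14 - value, tip is 3 + 150 sin(a) mm and pad centre 3 + 110 sin(a) mm off the mid-plane, each on its own side. Legs move independently, each sprung 4 N m/rad (2 to 5 N at the pad in use).
- bowl_rim (a point): Bystander: green plastic bowl, 110 mm across, 55 mm high; centre of its mouth.
- tower: Bystander: two small clay bricks stuck into a tower, 22 x 42 x 60 mm; origin under its centre.
- knife: Bystander: wooden-handled modelling knife lying flat, 135 mm long, 10 mm high, along its x axis; origin under the middle of the handle.
- bottle: Bystander: upright white drinks bottle, 60 mm across, 160 mm tall; origin under its centre.

How it is judged:
By the outcome, as a careful person would: the job done as asked, in the order asked, and still so for the second after the job is handed in, while the arm keeps its last pose, push and grip.
It also fails if it takes over 42 s, if anything falls off the work surface, if the arm or the gripper's body presses on something with over 40 N, if the wrist force passes 120 N, or if a joint passes its speed limit or range.

### The arm

A 6-joint arm with a two-finger parallel gripper is mounted at the origin on the work surface. World frame = base frame: x ahead of the robot, y to its left, z up, the work surface at z = 0. Lengths are in m, angles in rad, forces in N, time in s.
With the tool pointing down it reaches from about 0.425 to 1.125 m from the base axis. Payload 14.9 kg.
Tool frame: the origin (TCP) lies at the very end of the fingers, on their centre line; the grasp point (between the pads) lies 19 mm behind it; z points along the fingers, y is the line along which they close (so a half turn about z gives the same grasp; the last joint's range is limited). The gripper opens to 91 mm and grips with 3 to 60 N. Pads are 32 mm wide; open, the fingers measure 118 mm over their backs; the gripper's body (76 mm by 178 mm) begins 60 mm behind the grasp point.
Start: joints at [1.29, 0.379, 1.734, -0, 1.028, -0.033], TCP at [0.172, 0.679, 0.214] pointing down, gripper open.
Joint ranges: [-2.77, 2.77], [-0.74, 2.19], [0, 2.66], [-1.06, 4.2], [0.31, 2.87], [-3.08, 3.08]. Speed limits (rad/s): [1.89, 1.89, 2.39, 3.14, 3.14, 3.14].

### API

Orientations are given as a unit quaternion [w, x, y, z].
In Python, from bench import arm gives the robot as it stands.
- The arm moves only by the tool drive_tool, never from a script. Its argument "motion" is a list of rows, each a list of 7 numbers: the finger opening in cm, from 0 to 9.12, then the shift along the world's x, y, z in cm, then the turn, a rotation vector about the world's x, y, z in rad. In form: [[gripper, x, y, z, rx, ry, rz], ...]. A call has 1 to 20 rows; each row is the pose to reach, as a shift and turn from the pose commanded when the call began; what a row does not reach only later rows make up. A row lasts 1/10 s, in which the tool goes at most 50 mm and 8.59 degrees, less where a joint would pass 70% of its speed; a pose out of reach is approached as far as the arm can. A call with a gripper value outside its range is refused whole. The fingers move at their own pace and stop on an object; "force" is the grip in N (left out, the last holds). Time passes only in rows, so rows that repeat a pose let the fingers close. It gives the time, the measured TCP pose, the force, the opening and the grip force at its end, in the units of the state.
- arm.get_state(): the state, without advancing time (a new reading comes with each control period).
- arm.snapshot(name): name is "side" or "top" or "wrist"; returns a dict with "frame" (400x640x3 uint8, red, green, blue), "fx", "fy", "cx", "cy" (pixels), "xyz" and "orientation" of the camera in the world; the wrist camera has in their place "hand_eye" (4x4, takes a point from camera to tool coordinates, whose origin is the TCP and whose axes are the flange's). Camera axes: x right, y up, looking along -z (the intrinsics and any distortion apply to the point x, -y, -z); pixel columns grow to the right and rows downward; lengths in m; the calibration is good to about 2 mm. A picture is of the moment at which its call begins: read the wrist's pose just before it. There is no depth.
- arm.sign_off(): hands the job in; it is judged then, once.
The state is a dict: "t": time; "q": joint angles; "qvel": joint speeds; "joint_torque": joint torques, N m; "tool_pos": TCP position; "orientation": TCP orientation; "wrist_force": force on the tool from outside, world axes, zero at the start; "torque": the same for the moment, N m; "opening": finger opening in m; "grasp_force": force on a finger pad.
Only numpy, scipy, OpenCV 4.12 (cv2) and the standard library are available. Lean on these libraries where they do the work, as an engineer would, in place of code of your own. Each camera call takes 0.05 s, during which the arm holds its last target. There are 200 camera calls.

## Working session

There is one attempt and no reset: what is moved stays moved. The work goes in short steps, Python scripts to look and compute and a tool call to move; the robot and the scene stay as the last step left them, time stands still between calls to the robot, and variables do not carry over. Pictures are saved under pics/ and viewed, at most 10 in all, crops included, and the job is handed in when it is done.

Besides the shell and the picture viewer there is one more tool, called after "Emit:" as a command line: name --pt "numbers of a row" for each row, then --argument value for the rest. drive_tool: Moves the arm, as the interface text tells. Its arguments: {"type":"object","properties":{"motion":{"type":"array","items":{"type":"array","items":{"type":"number"}}},"force":{"type":"number"}},"required":["motion"]}

```bash
mkdir -p pics; cat > h.py <<'E'
import numpy as np,cv2,json
from scipy.spatial.transform import Rotation as R
from bench import arm
def rot(q): return R.from_quat([q[1],q[2],q[3],q[0]])
def snap(n,f):
    s=arm.get_state(); d=arm.snapshot(n); im=np.array(d.pop("frame"))
    cv2.imwrite(f"pics/{f}.png",im[:,:,::-1])
    if "hand_eye" in d:
        T=np.eye(4);T[:3,:3]=rot(s["orientation"]).as_matrix();T[:3,3]=s["tool_pos"];T=T@np.array(d["hand_eye"])
    else:
        T=np.eye(4);T[:3,:3]=rot(d["orientation"]).as_matrix();T[:3,3]=d["xyz"]
    c={k:np.array(v).tolist() for k,v in d.items()};c["T"]=T.tolist()
    json.dump(c,open(f"pics/{f}.json","w"));return c
def cam(f): return json.load(open(f"pics/{f}.json"))
def toz(c,u,v,z):
    T=np.array(c["T"]);r=T[:3,:3]@np.array([(u-c["cx"])/c["fx"],-(v-c["cy"])/c["fy"],-1])
    o=T[:3,3];return o+r*(z-o[2])/r[2]
def proj(c,p):
    T=np.array(c["T"]);q=T[:3,:3].T@(np.array(p)-T[:3,3]);return c["cx"]-c["fx"]*q[0]/q[2],c["cy"]+c["fy"]*q[1]/q[2]
E
python3 - <<'E'
from h import *
for n in("top","side"): print(snap(n,n+"0"))
print(arm.get_state())
E
```

```text
{'fx': 455.983079512833, 'fy': 455.983079512833, 'cx': 314.53541773862526, 'cy': 189.7128944324191, 'xyz': [0.5502379477000875, 0.0598442036527677, 0.874031338368772], 'orientation': [0.7079668708074409, 0.0188873413317596, -0.021649816388791827, -0.7056610118370359], 'T': [[0.0031476436469243807, 0.9983514218583479, -0.05731082631481912, 0.5502379477000875], [-0.999987051745968, 0.003371609421096433, 0.003811638796965989, 0.0598442036527677], [0.003998584734495304, 0.057298086559037564, 0.9983491075754987, 0.874031338368772], [0.0, 0.0, 0.0, 1.0]]}
{'fx': 520.0593273834673, 'fy': 520.0593273834673, 'cx': 312.7752615706045, 'cy': 200.40005598218232, 'xyz': [0.04148387849316164, -0.5643560890063847, 0.5809758856292933], 'orientation': [0.8063017574907557, 0.4763467364976652, -0.16705287362728644, -0.3083254772285424], 'T': [[0.754057475009315, 0.33805656598726996, -0.5631297209129271, 0.04148387849316164], [-0.656356930686929, 0.3560583734396311, -0.6651451076590418, -0.5643560890063847], [-0.024349618514678373, 0.8711717355931716, 0.4903742480817797, 0.5809758856292933], [0.0, 0.0, 0.0, 1.0]]}
{'t': 0.1, 'q': array([ 1.28969145e+00,  3.79337853e-01,  1.73467340e+00, -1.28717952e-05,
        1.02850864e+00, -3.32874633e-02]), 'qvel': array([-8.87165791e-04, -2.49123190e-03,  5.00030097e-04,  4.18414195e-06,
       -2.25768292e-03,  1.62074952e-04]), 'joint_torque': array([-1.39082513e-03, -7.65041542e+01, -4.35294199e+01,  6.51988783e-02,
        3.98550660e-02,  3.68209578e-05]), 'tool_pos': array([0.17161121, 0.6783009 , 0.21339089]), 'orientation': array([-6.71358541e-05,  1.23588570e-01,  9.92333437e-01, -4.58762534e-04]), 'wrist_force': array([-0.30947642,  0.56574486, -0.20648019]), 'torque': array([ 0.03867768, -0.00647009,  0.005241  ]), 'grasp_force': 0.0, 'opening': 0.09109523620196312}
```

View pics/top0.png

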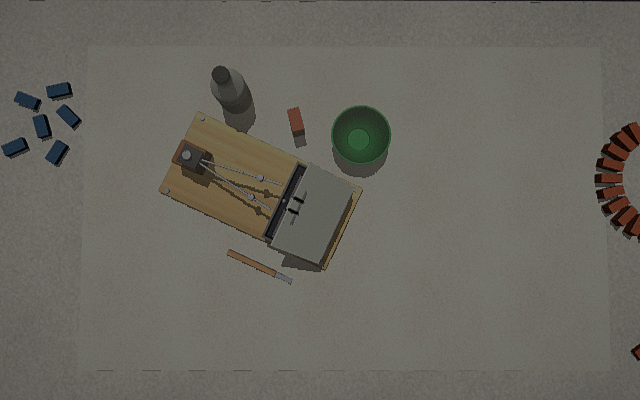

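View pics/side0.png

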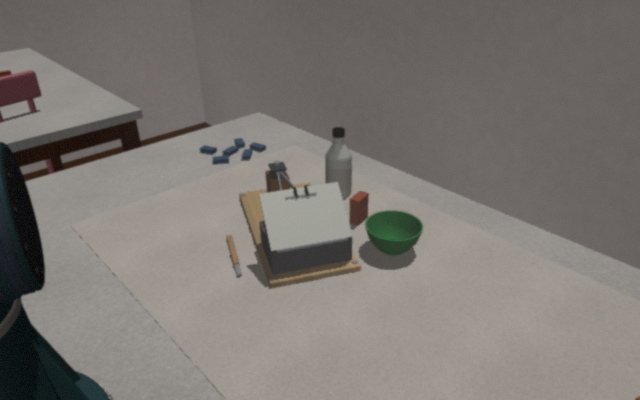

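The top view shows the post at about (188,156), pads at about (260,178) and (250,197), pointers at about (298,200) and (292,210), and the open lid to the right. I'll enlarge it to get exact positions.

```bash
python3 - <<'E'
from h import *
im=cv2.imread("pics/top0.png")[100:280,150:380]
im=cv2.convertScaleAbs(im,alpha=1.5)
cv2.imwrite("pics/c1.png",cv2.resize(im,(690,540),interpolation=cv2.INTER_CUBIC))
E
```

```text
(no output)
```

View pics/c1.png

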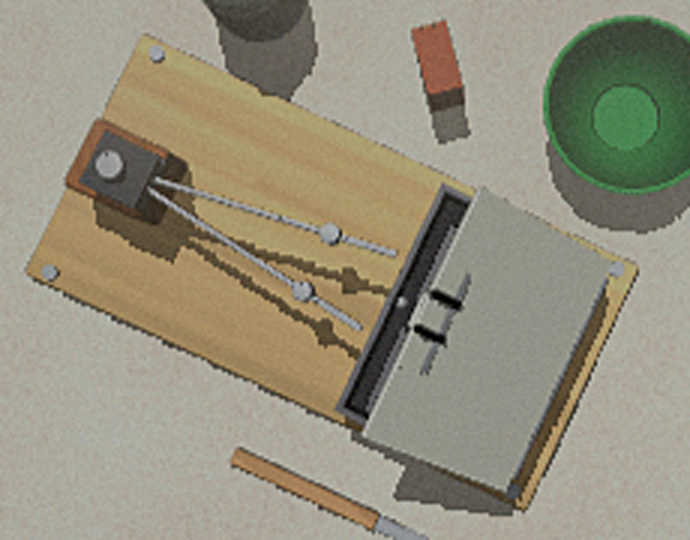

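```bash
cat > fit.py <<'E'
from h import *
from scipy.optimize import least_squares
c=cam("top0")
px=np.array([(330,232),(303,289),(396,254),(360,328),(145,35),(27,270),(637,268),(522,508)])/3.+[150-1/3,100-1/3]
def pts(o): return np.array([(-51.07,18.35,87),(-51.07,-18.35,87),(-11.5,23.9,81),(-11.5,-23.9,81),(o-175,85,12),(o-175,-85,12),(o+175,85,12),(o+175,-85,12)])/1e3
def W(p,P): 
    a=p[2];return np.c_[p[0]+np.cos(a)*P[:,0]-np.sin(a)*P[:,1],p[1]+np.sin(a)*P[:,0]+np.cos(a)*P[:,1],P[:,2]]
f=lambda p:np.ravel([np.array(proj(c,w))-u for w,u in zip(W(p,pts(p[3])),px)])
p0=toz(c,284,197,.06)
r=least_squares(f,[p0[0],p0[1],-2,-50],loss="soft_l1")
print(r.x,f(r.x).round(1))
J=r.x[:3]
for n,P in dict(thumbmid=(-51.07,0,78),press=(28,0,66),bl=(0,0,0)).items(): print(n,W(J,np.array([P])/1e3))
E
python3 fit.py
```

```text
[  0.57856278   0.11371138  -2.01516444 -50.37060304] [-0.   0.  -0.4  0.1  0.2 -0.1  0.2  0.  -0.5 -1.7 -1.3  0.1  1.  -0.2
  0.7  1.4]
thumbmid [[0.60051713 0.15982159 0.078     ]]
press [[0.56652593 0.08843067 0.066     ]]
bl [[0.57856278 0.11371138 0.        ]]
```

Emit:
drive_tool --pt "0 39.1 -59.8 0 0 0 -1.767" --pt "0 39.1 -59.8 0 0 0 -1.767" --pt "0 39.1 -59.8 0 0 0 -1.767" --pt "0 39.1 -59.8 0 0 0 -1.767" --pt "0 39.1 -59.8 0 0 0 -1.767" --pt "0 39.1 -59.8 0 0 0 -1.767" --pt "0 39.1 -59.8 0 0 0 -1.767" --pt "0 39.1 -59.8 0 0 0 -1.767" --pt "0 39.1 -59.8 0 0 0 -1.767" --pt "0 39.1 -59.8 0 0 0 -1.767" --pt "0 39.1 -59.8 0 0 0 -1.767" --pt "0 39.1 -59.8 0 0 0 -1.767" --pt "0 39.1 -59.8 0 0 0 -1.767" --pt "0 39.1 -59.8 0 0 0 -1.767" --pt "0 39.1 -59.8 0 0 0 -1.767" --pt "0 39.1 -59.8 0 0 0 -1.767" --pt "0 39.1 -59.8 0 0 0 -1.767" --pt "0 39.1 -59.8 0 0 0 -1.767" --pt "0 39.1 -59.8 0 0 0 -1.767" --pt "0 39.1 -59.8 0 0 0 -1.767" --force 20

```text
t: 2.1
tool_pos: [0.5623, 0.0814, 0.214]
orientation: [-0.0, 0.845, 0.535, 0.0]
wrist_force: [0.0, -0.6, -0.1]
opening: 0.0002
grasp_force: 0.0
```

Emit:
drive_tool --pt "0 0 0 -3 0 0 0" --pt "0 0 0 -6 0 0 0" --pt "0 0 0 -7 0 0 0" --pt "0 0 0 -8 0 0 0" --pt "0 0 0 -9 0 0 0" --pt "0 0 0 -10 0 0 0" --pt "0 0 0 -11 0 0 0" --pt "0 0 0 -12 0 0 0" --pt "0 0 0 -12.6 0 0 0" --pt "0 0 0 -13.2 0 0 0" --pt "0 0 0 -13.6 0 0 0" --pt "0 0 0 -14.0 0 0 0" --pt "0 0 0 -14.3 0 0 0" --pt "0 0 0 -14.5 0 0 0" --pt "0 0 0 -14.7 0 0 0" --pt "0 0 0 -14.8 0 0 0" --pt "0 0 0 -14.8 0 0 0"

```text
t: 3.8
tool_pos: [0.5625, 0.0805, 0.0661]
orientation: [-0.0, 0.845, 0.534, -0.0]
wrist_force: [-1.7, 0.1, 7.7]
opening: 0.0007
grasp_force: 3.5
```

```bash
python3 - <<'E'
from h import *
s=arm.get_state();print(s["wrist_force"],s["tool_pos"])
E
```

```text
[-1.72823326  0.10036351  7.69741946] [0.56245972 0.08049849 0.06608701]
```

Emit:
drive_tool --pt "0 0 0 -0.1 0 0 0" --pt "0 0 0 -0.15 0 0 0" --pt "0 0 0 -0.15 0 0 0"

```text
t: 4.1
tool_pos: [0.5626, 0.0805, 0.0657]
orientation: [-0.0, 0.845, 0.534, -0.0]
wrist_force: [-10.2, -0.8, 27.7]
opening: 0.0006
grasp_force: 14.1
```

Emit:
drive_tool --pt "0 0 0 2 0 0 0" --pt "0 0 0 6 0 0 0" --pt "0 0 0 11 0 0 0" --pt "9.1 3.8 7.9 14 0 0 0" --pt "9.1 3.8 7.9 14 0 0 0" --pt "9.1 3.8 7.9 14 0 0 0" --pt "9.1 3.8 7.9 14 0 0 0" --pt "9.1 3.8 7.9 14 0 0 0" --pt "9.1 3.8 7.9 14 0 0 0" --pt "9.1 3.8 7.9 14 0 0 0"

```text
t: 5.1
tool_pos: [0.6003, 0.1588, 0.204]
orientation: [-0.0, 0.846, 0.534, -0.0]
wrist_force: [-1.2, 0.5, 0.2]
opening: 0.0533
grasp_force: 0.0
```

```bash
python3 - <<'E'
from h import *
s=arm.get_state();print(s["tool_pos"],s["opening"],s["wrist_force"])
c=snap("wrist","w1");print(c)
snap("side","side1")
J=[.57856,.11371,-2.01516]
def W(P):
    a=J[2];P=np.array(P)/1e3;return np.array([J[0]+np.cos(a)*P[0]-np.sin(a)*P[1],J[1]+np.sin(a)*P[0]+np.cos(a)*P[1],P[2]])
for P in [(-51,18.35,87),(-51,-18.35,87),(-11.5,23.9,81),(-11.5,-23.9,81),(-7,75,66),(-7,-75,66)]: print(np.round(proj(c,W(P)),1))
E
```

```text
[0.60027288 0.15884263 0.20396265] 0.05331007795087737 [-1.20120251  0.45708729  0.17016799]
{'fx': 314.34310595476944, 'fy': 314.34310595476944, 'cx': 322.91428849545406, 'cy': 199.64314534400924, 'hand_eye': [[-0.0004449793789494174, 0.9572579767022076, 0.2892351431505976, 0.08106558672987318], [0.9999999007087539, 0.00043290074067668156, 0.00010573282105519482, -0.0004991619331741193], [-2.3996521345241855e-05, 0.28923516148100503, -0.9572580742867733, -0.17096597632436894], [0.0, 0.0, 0.0, 1.0]], 'T': [[0.9024657480788542, 0.4121053159250126, 0.12539849333551836, 0.6348575203780923], [-0.4307611118218799, 0.8638261976234217, 0.26124541113948413, 0.23226952832686], [-0.0006618809941299966, -0.28978182980615896, 0.9570924997238992, 0.3748826244036012], [0.0, 0.0, 0.0, 1.0]]}
[342.6 192.7]
[304.  192.7]
[347.1 228.9]
[299.6 229. ]
[394.5 227.5]
[252.3 227.6]
```

View pics/w1.png

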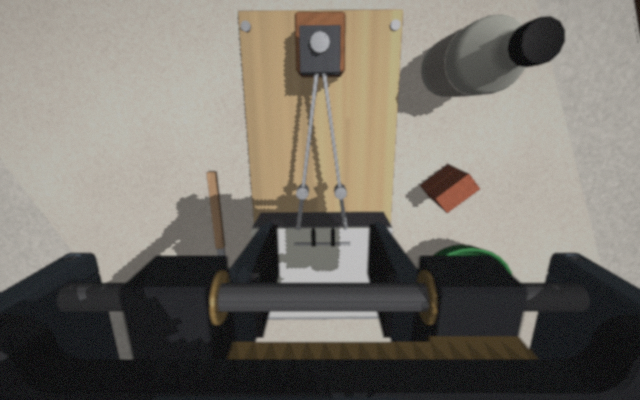

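The lid is shut. The pads are at about (341,191) and (302,192), and the pointers at about (333,237) and (313,237). I'll enlarge this area.

```bash
python3 - <<'E'
from h import *
im=cv2.imread("pics/w1.png")[175:255,275:375]
im=cv2.convertScaleAbs(im,alpha=1.6)
cv2.imwrite("pics/c2.png",cv2.resize(im,(750,600),interpolation=cv2.INTER_CUBIC))
E
```

```text
(no output)
```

View pics/c2.png

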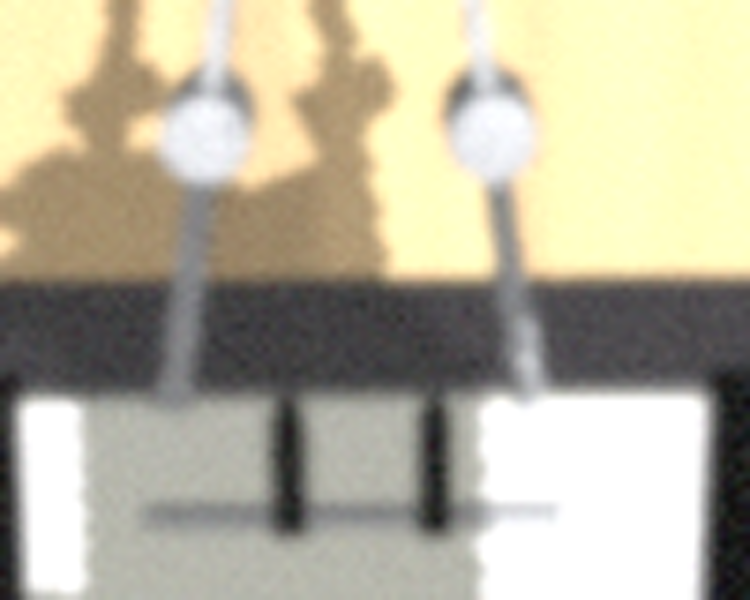

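Measured pointer offsets are about −8.8 mm and +11.3 mm, so the pads need an opening of about 28.4 mm with the centre shifted about 0.9 mm toward +y. I'll descend over the pads with the gripper open, then narrow it partway.

Emit:
drive_tool --pt "9.1 0 0 0 0 0 0" --pt "9.1 0 0 0 0 0 0" --pt "9.1 0 0 0 0 0 0" --pt "9.1 0 0 -3 0 0 0" --pt "9.1 0 0 -6 0 0 0" --pt "9.1 0 0 -9 0 0 0" --pt "9.1 0 0 -11 0 0 0" --pt "9.1 0 0 -13 0 0 0" --pt "9.1 0 0 -14.2 0 0 0" --pt "5.6 0 0 -14.2 0 0 0" --pt "5.6 0 0 -14.2 0 0 0" --pt "5.6 0 0 -14.2 0 0 0" --pt "5.6 0 0 -14.2 0 0 0" --pt "5.6 0 0 -14.2 0 0 0" --pt "5.6 0 0 -14.2 0 0 0" --pt "5.6 0 0 -14.2 0 0 0" --pt "5.6 0 0 -14.2 0 0 0" --pt "5.6 0 0 -14.2 0 0 0"

```text
t: 7.0
tool_pos: [0.6007, 0.1596, 0.0624]
orientation: [-0.0, 0.845, 0.534, 0.0]
wrist_force: [-0.1, 0.1, 0.3]
opening: 0.0559
grasp_force: 0.0
```

```bash
python3 - <<'E'
from h import *
s=arm.get_state();print(s["tool_pos"],s["opening"],s["wrist_force"],s["grasp_force"])
d=np.array(s["tool_pos"])-[.57856,.11371,0];a=-2.01516;print("jig x,y",d[0]*np.cos(a)+d[1]*np.sin(a),-d[0]*np.sin(a)+d[1]*np.cos(a), rot(s["orientation"]).as_matrix()[:,1])
c=snap("wrist","w2")
im=cv2.imread("pics/w2.png")[140:390,170:480]
im=cv2.convertScaleAbs(im,alpha=1.6)
cv2.imwrite("pics/c3.png",cv2.resize(im,(744,600),interpolation=cv2.INTER_CUBIC))
E
```

```text
[0.60071396 0.15963271 0.06244029] 0.05586634711075571 [-0.14356413  0.06411361  0.31321361] 0.0
jig x,y -0.0509865181880767 0.0002610561513623835 [ 9.03020051e-01 -4.29598402e-01 -8.30276730e-06]
```

View pics/c3.png

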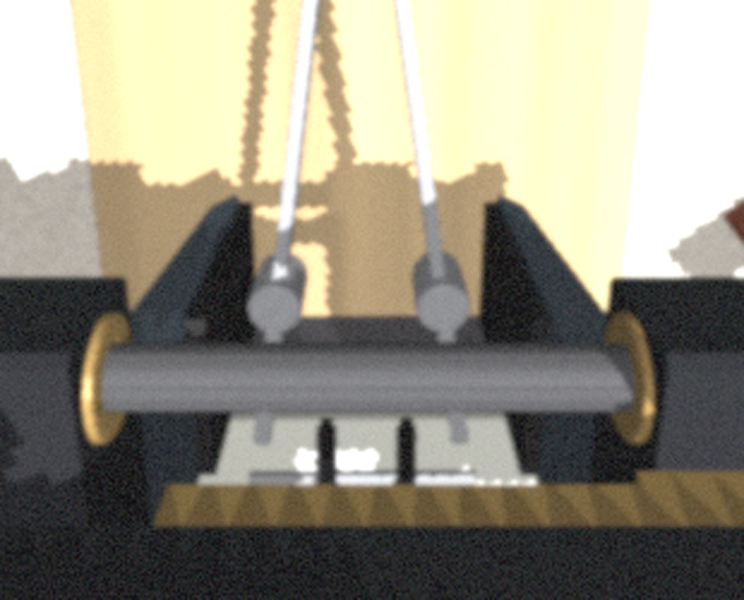

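The tips (263 and 459) and pointers (326 and 406) can both be seen under the rod, so I can steer by this view. The gripper centre is about 2 mm to +y of the mid-plane, so I'll shift it −1.1 mm along jig y and squeeze to 28.4 mm.

Emit:
drive_tool --pt "5.6 -0.1 0.05 0 0 0 0" --pt "5.0 -0.1 0.05 0 0 0 0" --pt "4.5 -0.1 0.05 0 0 0 0" --pt "4.0 -0.1 0.05 0 0 0 0" --pt "3.6 -0.1 0.05 0 0 0 0" --pt "3.3 -0.1 0.05 0 0 0 0" --pt "3.0 -0.1 0.05 0 0 0 0" --pt "2.84 -0.1 0.05 0 0 0 0" --pt "2.84 -0.1 0.05 0 0 0 0" --pt "2.84 -0.1 0.05 0 0 0 0" --pt "2.84 -0.1 0.05 0 0 0 0" --pt "2.84 -0.1 0.05 0 0 0 0" --pt "2.84 -0.1 0.05 0 0 0 0" --force 20

```text
t: 8.35
tool_pos: [0.5993, 0.1598, 0.0623]
orientation: [-0.0, 0.845, 0.534, -0.0]
wrist_force: [-3.3, -4.8, 0.3]
opening: 0.0283
grasp_force: 3.6
```

```bash
python3 - <<'E'
from h import *
s=arm.get_state();print(s["tool_pos"],s["opening"],s["wrist_force"],s["grasp_force"])
c=snap("wrist","w3")
im=cv2.imread("pics/w3.png")[250:350,260:385]
im=cv2.convertScaleAbs(im,alpha=1.8)
cv2.imwrite("pics/c4.png",cv2.resize(im,(750,600),interpolation=cv2.INTER_CUBIC))
E
```

```text
[0.59934051 0.15984541 0.06225704] 0.028252410363641508 [-3.32549066 -4.84867386  0.26218648] 3.6137618869543076
```

View pics/c4.png

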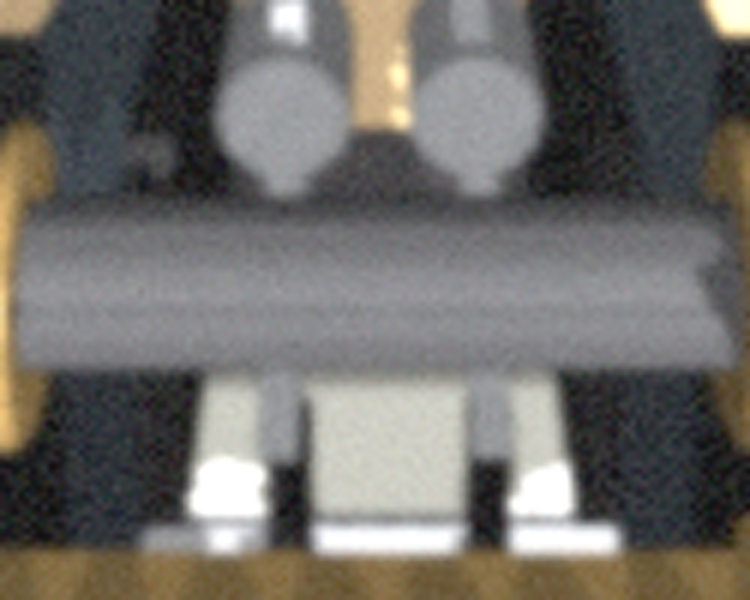

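The tips are at 281 and 491 and the pointers at 291 and 489 in the 6× crop, so they're nearly aligned. I'll measure both edges with row profiles.

```bash
cat > e.py <<'E'
from h import *
import sys
g=cv2.cvtColor(cv2.imread(f"pics/{sys.argv[1]}.png"),cv2.COLOR_BGR2GRAY).astype(float)
for r0,r1 in((316,324),(328,334)):
    print(r0,list(zip(range(295,355),g[r0:r1,295:355].mean(0).round().astype(int).tolist())))
g2=g[312:336,[306,307,340,341,342]];print(g2.astype(int).tolist())
E
python3 e.py w3
```

```text
316 [(295, 110), (296, 113), (297, 114), (298, 114), (299, 114), (300, 114), (301, 111), (302, 103), (303, 92), (304, 87), (305, 85), (306, 85), (307, 86), (308, 82), (309, 70), (310, 56), (311, 63), (312, 92), (313, 108), (314, 113), (315, 114), (316, 114), (317, 114), (318, 114), (319, 114), (320, 114), (321, 114), (322, 115), (323, 114), (324, 114), (325, 113), (326, 114), (327, 114), (328, 114), (329, 115), (330, 114), (331, 115), (332, 114), (333, 114), (334, 115), (335, 114), (336, 106), (337, 89), (338, 78), (339, 80), (340, 85), (341, 84), (342, 86), (343, 85), (344, 86), (345, 95), (346, 106), (347, 112), (348, 113), (349, 113), (350, 115), (351, 110), (352, 98), (353, 73), (354, 42)]
328 [(295, 187), (296, 190), (297, 190), (298, 190), (299, 188), (300, 186), (301, 177), (302, 156), (303, 127), (304, 88), (305, 52), (306, 30), (307, 22), (308, 18), (309, 16), (310, 28), (311, 53), (312, 86), (313, 106), (314, 113), (315, 114), (316, 115), (317, 114), (318, 114), (319, 114), (320, 114), (321, 114), (322, 114), (323, 115), (324, 114), (325, 114), (326, 114), (327, 115), (328, 114), (329, 113), (330, 115), (331, 114), (332, 114), (333, 114), (334, 113), (335, 110), (336, 97), (337, 74), (338, 44), (339, 24), (340, 19), (341, 18), (342, 18), (343, 28), (344, 58), (345, 94), (346, 121), (347, 142), (348, 162), (349, 174), (350, 180), (351, 183), (352, 185), (353, 174), (354, 141)]
[[80, 82, 78, 80, 79], [86, 84, 84, 86, 84], [84, 85, 86, 87, 88], [83, 86, 87, 86, 86], [82, 86, 85, 84, 84], [84, 87, 86, 83, 86], [86, 85, 85, 85, 86], [83, 84, 87, 81, 88], [87, 86, 84, 83, 84], [86, 85, 84, 83, 87], [90, 84, 85, 88, 85], [83, 87, 84, 84, 85], [84, 86, 84, 88, 84], [78, 81, 76, 79, 77], [66, 68, 57, 61, 55], [48, 45, 36, 34, 35], [30, 26, 21, 17, 20], [28, 22, 20, 24, 12], [30, 18, 23, 14, 24], [31, 25, 22, 16, 15], [33, 21, 14, 13, 17], [30, 23, 14, 23, 21], [29, 17, 18, 16, 17], [20, 10, 24, 20, 14]]
```

```bash
cat > m.py <<'E'
from h import *
import sys
c=cam(sys.argv[1]);a=-2.01516
def jy(u,v,z):
    p=toz(c,u,v,z);d=p-[.57856,.11371,0];return 1e3*(-d[0]*np.sin(a)+d[1]*np.cos(a)),1e3*(d[0]*np.cos(a)+d[1]*np.sin(a))
v=list(map(float,sys.argv[2:]))
tr,tl=jy(v[0],320,.081),jy(v[1],320,.081);mr,ml=jy(v[2],331,.07),jy(v[3],331,.07)
print("tip",tr[0]+2,tl[0]-2,"mark",mr[0]+2.5,ml[0]-2.5,"x",tr[1],mr[1])
print("move needed r,l",mr[0]+.5-tr[0],ml[0]-.5-tl[0])
E
python3 m.py w3 302.6 345.3 303.7 345.0
```

```text
tip -11.216354247326274 9.21494639526714 mark -11.030399884265847 9.615653768978376 x -13.72200324444184 2.886497420358441
move needed r,l 0.18595436306042679 0.40070737371123677
```

Emit:
drive_tool --pt "2.86 0.015 -0.007 0 0 0 0" --pt "2.86 0.015 -0.007 0 0 0 0" --pt "2.86 0.015 -0.007 0 0 0 0" --pt "2.86 0.015 -0.007 0 0 0 0" --pt "2.86 0.015 -0.007 0 0 0 0" --pt "2.86 0.015 -0.007 0 0 0 0" --pt "2.86 0.015 -0.007 0 0 0 0" --pt "2.86 0.015 -0.007 0 0 0 0"

```text
t: 9.2
tool_pos: [0.5995, 0.1598, 0.0623]
orientation: [-0.0, 0.845, 0.534, -0.0]
wrist_force: [-2.0, -4.8, 1.1]
opening: 0.0286
grasp_force: 3.6
```

```bash
python3 - <<'E'
from h import *
s=arm.get_state();print(s["tool_pos"],s["opening"],s["wrist_force"],s["grasp_force"])
snap("wrist","w4");snap("side","side2")
im=cv2.imread("pics/side2.png")[130:310,200:440];cv2.imwrite("pics/c5.png",cv2.resize(im,(720,540)))
E
python3 e.py w4 | head -2
```

```text
[0.5995053  0.15978876 0.06227953] 0.028562447906173707 [-1.958445   -4.83809835  1.08009987] 3.5628721117973328
316 [(295, 113), (296, 114), (297, 114), (298, 115), (299, 114), (300, 113), (301, 110), (302, 102), (303, 92), (304, 86), (305, 85), (306, 85), (307, 85), (308, 80), (309, 68), (310, 57), (311, 70), (312, 95), (313, 109), (314, 114), (315, 114), (316, 113), (317, 115), (318, 114), (319, 115), (320, 114), (321, 114), (322, 114), (323, 115), (324, 114), (325, 114), (326, 114), (327, 115), (328, 115), (329, 114), (330, 115), (331, 114), (332, 115), (333, 114), (334, 114), (335, 110), (336, 99), (337, 80), (338, 70), (339, 77), (340, 83), (341, 85), (342, 86), (343, 86), (344, 88), (345, 97), (346, 107), (347, 112), (348, 115), (349, 114), (350, 114), (351, 111), (352, 102), (353, 80), (354, 50)]
328 [(295, 167), (296, 180), (297, 188), (298, 188), (299, 186), (300, 183), (301, 175), (302, 155), (303, 118), (304, 75), (305, 42), (306, 24), (307, 18), (308, 20), (309, 20), (310, 30), (311, 58), (312, 89), (313, 108), (314, 114), (315, 115), (316, 114), (317, 114), (318, 114), (319, 114), (320, 115), (321, 114), (322, 114), (323, 114), (324, 114), (325, 114), (326, 114), (327, 114), (328, 114), (329, 114), (330, 114), (331, 115), (332, 115), (333, 114), (334, 113), (335, 108), (336, 90), (337, 63), (338, 35), (339, 20), (340, 17), (341, 18), (342, 20), (343, 34), (344, 64), (345, 102), (346, 130), (347, 154), (348, 168), (349, 179), (350, 184), (351, 187), (352, 186), (353, 177), (354, 150)]
```

View pics/c5.png

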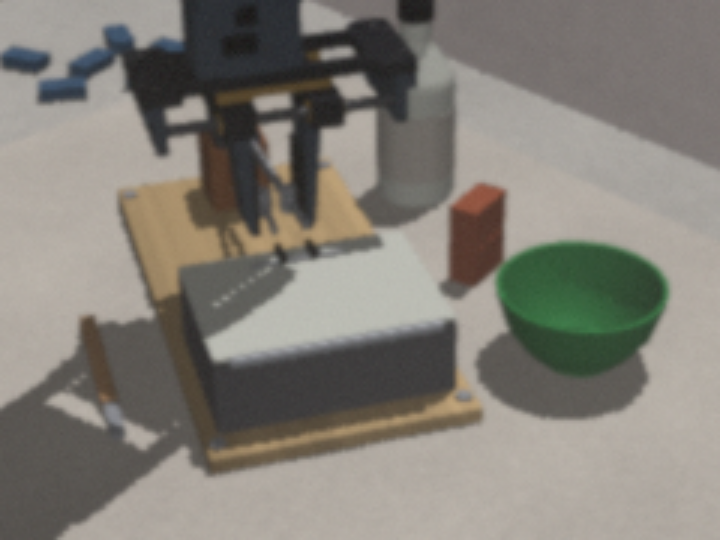

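```bash
python3 m.py w4 302.2 345.3 303.4 345.0
```

```text
tip -11.27530575165313 9.388147274342359 mark -11.047219387588852 9.7881659168243 x -13.725329466767919 2.882556683078905
move needed r,l 0.2280863640642785 0.40001864248194074
```

Emit:
drive_tool --pt "2.86 0.015 -0.007 0 0 0 0" --pt "2.86 0.015 -0.007 0 0 0 0" --pt "2.86 0.015 -0.007 0 0 0 0" --pt "2.86 0.015 -0.007 0 0 0 0" --pt "2.86 0.015 -0.007 0 0 0 0" --pt "2.86 0.015 -0.007 0 0 0 0" --pt "2.86 0.015 -0.007 0 0 0 0" --pt "2.86 0.015 -0.007 0 0 0 0"

```text
t: 10.1
tool_pos: [0.5997, 0.1597, 0.0623]
orientation: [-0.0, 0.845, 0.534, -0.0]
wrist_force: [-2.5, -4.4, 1.0]
opening: 0.0284
grasp_force: 3.6
```

```bash
python3 - <<'E'
from h import *
s=arm.get_state();print(s["tool_pos"],s["opening"],s["wrist_force"],s["grasp_force"])
print(arm.sign_off())
E
```

```text
[0.59965525 0.15973343 0.06225986] 0.028369203149621283 [-2.48283291 -4.42021652  0.99608747] 3.5528702661395073
the job is handed in; nothing more can be done
None
```

The lid is shut and stays shut by itself. The gripper is holding the tweezers at a 28.4 mm opening, which by my last measurements puts each tip within about 0.4 mm of its pointer. I made one last 0.15 mm correction without another picture. The bowl, bottle, brick tower and knife were not touched, and the job was handed in at about 10 s.

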